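# Lay out the tinned-fish display in the wine bar

## Task

Take the two stacks of tins on the cardboard pads apart and put every tin on display: each goes in the empty front place of the tray that has a tin of the same shape and size at its back. Lay it flat on the tray floor, in the middle of the empty place, with a long tin pointing the same way as the one behind it, and never let a tin tip over.

Things in the scene. Friction and masses are not known exactly. Their poses are not given: they have to be found in the camera images.
- rect_tin (a point): Loose large rectangular tin with rounded corners, 104 long x 60 wide x 24 high (mm), plain gold-and-silver tinplate, 0.07 to 0.22 kg. The point is its centre, 12 mm above its underside; z is up, x runs along its length, y across its width. Starts in one of two stacks of two or three tins, each on a 4 mm cardboard pad nearer the robot than the trays.
- oval_tin (a point): Loose oval tin (straight sides, half-round ends), 110 long x 62 wide x 24 high (mm), plain gold-and-silver tinplate, 0.07 to 0.22 kg. The point is its centre, 12 mm above its underside; z is up, x runs along its length, y across its width. Starts in one of two stacks of two or three tins, each on a 4 mm cardboard pad nearer the robot than the trays.
- smallrect_tin (a point): Loose small rectangular tin with rounded corners, 76 long x 50 wide x 28 high (mm), plain gold-and-silver tinplate, 0.07 to 0.22 kg. The point is its centre, 14 mm above its underside; z is up, x runs along its length, y across its width. Starts in one of two stacks of two or three tins, each on a 4 mm cardboard pad nearer the robot than the trays.
- round_tin (a point): Loose large round tin, diameter 68, 28 high (mm), plain gold-and-silver tinplate, 0.07 to 0.22 kg. The point is its centre, 14 mm above its underside; z is up; its yaw means nothing. Starts in one of two stacks of two or three tins, each on a 4 mm cardboard pad nearer the robot than the trays.
- smallround_tin (a point): Loose small round tin, diameter 48, 40 high (mm), plain gold-and-silver tinplate, 0.07 to 0.22 kg. The point is its centre, 20 mm above its underside; z is up; its yaw means nothing. Starts in one of two stacks of two or three tins, each on a 4 mm cardboard pad nearer the robot than the trays.
- rect_place (a point): Empty front place of the fixed steel tray with a fixed large rectangular tin (same size as the loose one) at its back, its near edge 65 mm along +x. Tray 260 long (x, away from the robot) x 86 wide, no side walls, floor 21 mm above the table, front lip 10 mm above the floor, 65 mm along -x. Point: the place's centre on the tray floor; z up. Trays stand in a row, 105 mm apart.
- oval_place (a point): Empty front place of the fixed steel tray with a fixed oval tin (same size as the loose one) at its back, its near edge 65 mm along +x. Tray 260 long (x, away from the robot) x 86 wide, no side walls, floor 21 mm above the table, front lip 10 mm above the floor, 65 mm along -x. Point: the place's centre on the tray floor; z up. Trays stand in a row, 105 mm apart.
- smallrect_place (a point): Empty front place of the fixed steel tray with a fixed small rectangular tin (same size as the loose one) at its back, its near edge 65 mm along +x. Tray 260 long (x, away from the robot) x 86 wide, no side walls, floor 21 mm above the table, front lip 10 mm above the floor, 65 mm along -x. Point: the place's centre on the tray floor; z up. Trays stand in a row, 105 mm apart.
- round_place (a point): Empty front place of the fixed steel tray with a fixed large round tin (same size as the loose one) at its back, its near edge 65 mm along +x. Tray 260 long (x, away from the robot) x 86 wide, no side walls, floor 21 mm above the table, front lip 10 mm above the floor, 65 mm along -x. Point: the place's centre on the tray floor; z up. Trays stand in a row, 105 mm apart.
- smallround_place (a point): Empty front place of the fixed steel tray with a fixed small round tin (same size as the loose one) at its back, its near edge 65 mm along +x. Tray 260 long (x, away from the robot) x 86 wide, no side walls, floor 21 mm above the table, front lip 10 mm above the floor, 65 mm along -x. Point: the place's centre on the tray floor; z up. Trays stand in a row, 105 mm apart.
There are look-alikes about, which are no part of the job. Leave any green or pink look-alike of the part that bears oval_tin alone. What is shaped like the part that bears rect_tin but pink is not meant.

How it is judged (in metres and radians):
At the end, for the whole second after the job is handed in: All five tins lie flat on the floor of the tray of their own kind (height within 4 mm, within 0.08 rad of level), right way up, each centre within 14 mm horizontally of the centre of the empty front place, the three long tins within 0.2 rad of the tray's direction, at rest and released (horizontal distance between rect_tin and rect_place below 0.014 m and z of rect_tin in the frame of rect_place between 0.008 and 0.016 m and angle between each of rect_tin, oval_tin, smallrect_tin, round_tin, smallround_tin's own z axis and vertical below 0.08 rad and linear speed of each of tin_rect, tin_oval, tin_smallrect, tin_round, tin_smallround below 0.02 m/s and angle between the x axis of rect_tin and the x axis of rect_place, either way round below 0.2 rad and horizontal distance between oval_tin and oval_place below 0.014 m and z of oval_tin in the frame of oval_place between 0.008 and 0.016 m and angle between the x axis of oval_tin and the x axis of oval_place, either way round below 0.2 rad and horizontal distance between smallrect_tin and smallrect_place below 0.014 m and z of smallrect_tin in the frame of smallrect_place between 0.01 and 0.018 m and angle between the x axis of smallrect_tin and the x axis of smallrect_place, either way round below 0.2 rad and horizontal distance between round_tin and round_place below 0.014 m and z of round_tin in the frame of round_place between 0.01 and 0.018 m and horizontal distance between smallround_tin and smallround_place below 0.014 m and z of smallround_tin in the frame of smallround_place between 0.016 and 0.024 m); the robot touches nothing.
It fails at once if the large rectangular tin is tipped over (angle between rect_tin's own z axis and vertical above 0.6 rad).
It fails at once if the oval tin is tipped over (angle between oval_tin's own z axis and vertical above 0.6 rad).
It fails at once if the small rectangular tin is tipped over (angle between smallrect_tin's own z axis and vertical above 0.6 rad).
It fails at once if the large round tin is tipped over (angle between round_tin's own z axis and vertical above 0.6 rad).
It fails at once if the small round tin is tipped over (angle between smallround_tin's own z axis and vertical above 0.6 rad).
It also fails if it takes over 136 s, if anything falls off the work surface, if the arm or the gripper's body presses on something with over 40 N, if the wrist force passes 120 N, or if a joint passes its speed limit or range.

## Robot

A 6-joint arm with a two-finger parallel gripper is mounted at the origin on the work surface. World frame = base frame: x ahead of the robot, y to its left, z up, the work surface at z = 0. Lengths are in mm, angles in degrees, forces in N, time in s.
With the tool pointing down it reaches from about 300 to 850 mm from the base axis. Payload 4.2 kg.
Tool frame: the origin (TCP) lies at the very end of the fingers, on their centre line; the grasp point (between the pads) lies 19 mm behind it; z points along the fingers, y is the line along which they close (so a half turn about z gives the same grasp; the last joint's range is limited). The gripper opens to 91 mm and grips with 3 to 60 N. Pads are 32 mm wide; open, the fingers measure 118 mm over their backs; the gripper's body (76 mm by 178 mm) begins 60 mm behind the grasp point.
Start: joints at [70.703, 18.312, 89.639, -0, 72.044, -1.146], TCP at [179.131, 546.402, 213.976] pointing down, gripper open.
Joint ranges: [-177.97, 177.97], [-48.28, 115.42], [12.27, 149.76], [-77.06, 257.06], [2.81, 150.46], [-146.56, 146.56]. Speed limits (degrees/s): [147.25, 147.25, 180, 180, 180, 180].

## Interface

Orientations are given as [roll, pitch, yaw] about the fixed x, y, z axes, in that order (R = Rz(yaw) Ry(pitch) Rx(roll)).
In Python, from workcell import * gives the robot as it stands.
- The arm moves only by the tool move_arm, never from a script. Its argument "motion" is a list of rows, each a list of 3 entries, a list of its own where there are three numbers: the finger opening in mm, from 0 to 91.2, then the shift along the world's x, y, z in units of 25 mm (1.0 is 25 mm), then the turn, a rotation vector about the world's x, y, z in units of 4 degrees (1.0 is 4 degrees). In form: [[grip, [x, y, z], [ax, ay, az]], ...]. A call has 1 to 20 rows; each row shifts and turns the commanded pose from where the row before left it; what a row does not reach is not made up. A row lasts 1/12 s, in which the tool goes at most 41.7 mm and 7.16 degrees, less where a joint would pass 70% of its speed; a pose out of reach is approached as far as the arm can. A call with a number of a shift or a turn outside -1 to 1 is refused whole. A call with a gripper value outside its range is refused whole. The fingers move at their own pace and stop on an object; "grip_force" is the grip in N (left out, the last holds). Time passes only in rows, so rows that do not move let the fingers close. It gives the time, the measured TCP pose, the force, the opening and the grip force at its end, in the units of the state.
- state(): the state, without advancing time (a new reading comes with each control period).
- grab_frame(name): name is "scene" or "top"; returns the picture (384x512x3 uint8, blue, green, red); there is no depth.
- camera_info(name): a dict with "fx", "fy", "cx", "cy" (pixels), "rvec" (rotation vector, rad) and "tvec" (3), from world to camera coordinates, as OpenCV has them. Camera axes: x right, y down, z forward; pixel columns grow to the right and rows downward; lengths in mm; the calibration is good to about 2 mm. A picture is of the moment at which its call begins. camera_info takes no time and is no camera call.
- job_done(): hands the job in; it is judged then, once.
The state is a dict: "time_s": time; "qpos": joint angles; "qvel": joint speeds; "effort": joint torques, N m; "ee_pos": TCP position; "ee_rot": TCP orientation; "force": force on the tool from outside, world axes, zero at the start; "torque": the same for the moment, N m; "gripper_width": finger opening in mm; "gripper_force": force on a finger pad.
Only numpy, scipy, OpenCV 4.12 (cv2) and the standard library are available. Lean on these libraries where they do the work, as an engineer would, in place of code of your own. Each camera call takes 0.05 s, during which the arm holds its last target. There are 200 camera calls.

## Working session

There is one attempt and no reset: what is moved stays moved. The work goes in short steps, Python scripts to look and compute and a tool call to move; the robot and the scene stay as the last step left them, time stands still between calls to the robot, and variables do not carry over. Pictures are saved under pics/ and viewed, at most 14 in all, crops included, and the job is handed in when it is done.

Besides the shell and the picture viewer there is one more tool, called after "Request:" as name([rows], argument=value, ...), one row to a line, values as JSON. move_arm: Moves the arm, as the interface text tells. Shifts and turns lie within -1 to 1; 1 stands for 25 mm of shift or 4 degrees of turn. Its arguments: {"type":"object","properties":{"motion":{"type":"array","items":{"type":"array"}},"grip_force":{"type":"number"}},"required":["motion"]}

```bash
mkdir -p pics; ls
python3 - <<'E'
from workcell import *
import cv2
for n in ("scene","top"):
    cv2.imwrite(f"pics/{n}0.png",cv2.resize(grab_frame(n),(768,576),interpolation=cv2.INTER_CUBIC)); print(camera_info(n))
print(state())
E
```

```text
pics
{'fx': 441.0941279218853, 'fy': 441.0941279218853, 'cx': 257.645651314975, 'cy': 197.10224765648115, 'rvec': array([ 0.89112415,  2.590682  , -0.99720949]), 'tvec': array([ 356.23316363, -185.15758644, 1200.59992817])}
{'fx': 384.3171600947633, 'fy': 384.3171600947633, 'cx': 253.33857500062345, 'cy': 188.95931436606216, 'rvec': array([ 2.20796503, -2.15818809,  0.08408288]), 'tvec': array([2.42963465e-01, 4.84007660e+02, 9.34071637e+02])}
{'time_s': 0.1, 'qpos': array([ 7.07017854e+01,  1.83475357e+01,  8.96982238e+01, -8.19472004e-04,
        7.20429975e+01, -1.14745830e+00]), 'qvel': array([ 0.10665171,  0.00112278, -0.14912586, -0.05773314,  0.05555921,
        0.05642926]), 'effort': array([-3.92033944e-04, -4.13342106e+01, -2.32508808e+01,  7.29087205e-02,
        4.22587723e-02, -5.55341842e-05]), 'ee_pos': array([178.99692308, 545.96956692, 213.21685911]), 'ee_rot': array([-1.79911245e+02, -9.98403190e-04,  1.61849496e+02]), 'force': array([ 0.33466713, -0.25055458,  0.43702125]), 'torque': array([0.01026646, 0.01903784, 0.00779297]), 'gripper_force': 0.0, 'gripper_width': 91.0563537444252}
```

View pics/scene0.png

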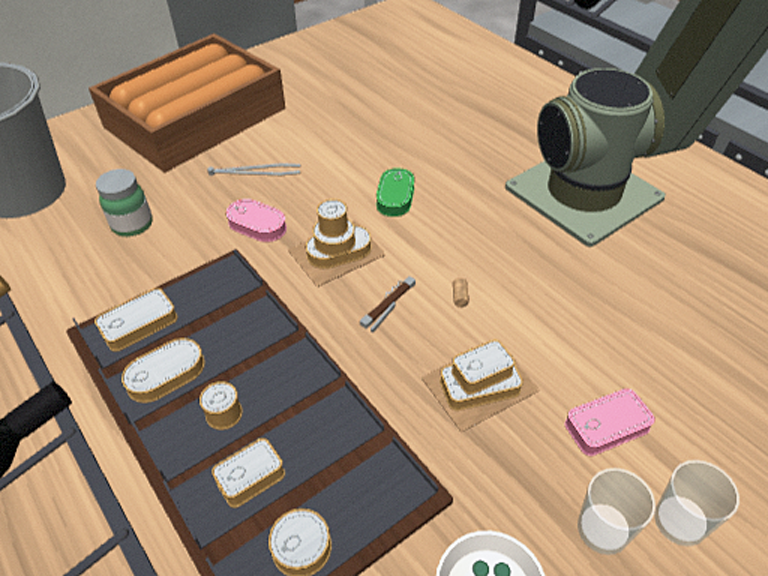

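View pics/top0.png

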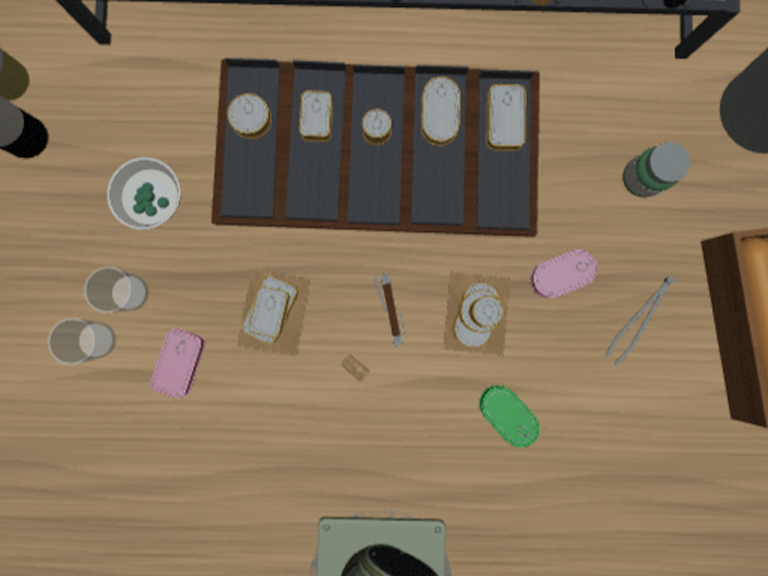

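```bash
cat > h.py <<'E'
from workcell import *
import cv2, numpy as np
def ray(cam,uv,z):
    c=camera_info(cam); R=cv2.Rodrigues(c["rvec"])[0]; K=np.array([[c["fx"],0,c["cx"]],[0,c["fy"],c["cy"]],[0,0,1]])
    o=-R.T@c["tvec"]; uv=np.asarray(uv,float).reshape(-1,2)
    d=(np.c_[uv,np.ones(len(uv))]@np.linalg.inv(K).T)@R
    return (o+d*((z-o[2])/d[:,2])[:,None])[:,:2]
def blobs(img,lo=(0,0,120),hi=(179,60,255),amin=120,k=0):
    m=cv2.inRange(cv2.cvtColor(img,cv2.COLOR_BGR2HSV),lo,hi)
    if k: m=cv2.morphologyEx(m,cv2.MORPH_CLOSE,np.ones((k,k)))
    return [c for c in cv2.findContours(m,cv2.RETR_EXTERNAL,cv2.CHAIN_APPROX_NONE)[0] if cv2.contourArea(c)>amin]
def fit(cam,c,z):
    p=ray(cam,c,z).astype(np.float32); (cx,cy),(w,h),a=cv2.minAreaRect(p)
    if w<h: a+=90; w,h=h,w
    return np.round([cx,cy,w,h,(a+90)%180-90],1)
E
python3 - <<'E'
from h import *
im=grab_frame("top")
print("lids")
for c in blobs(im,k=3):
    x,y,w,h=cv2.boundingRect(c)
    for z in ((45,49,61) if y<120 else (56,96)): print((x,y,w,h),z,fit("top",c,z))
print("floors")
for p in [(165,135),(208,135),(250,135),(292,135),(335,135)]: print(cv2.cvtColor(im,cv2.COLOR_BGR2HSV)[p[1],p[0]])
for c in blobs(im,(90,20,25),(130,255,100),800): 
    x,y,w,h=cv2.boundingRect(c); print((x,y,w,h),fit("top",c,21))
    if 60<y+h<170:
        P=ray("top",c,21); q=P[P[:,0]<P[:,0].min()+110]; print("front part",cv2.boxPoints(cv2.minAreaRect(q.astype(np.float32))).round(1).tolist())
cv2.imwrite("pics/crop.png",cv2.resize(im[170:250,150:350],None,fx=4,fy=4,interpolation=cv2.INTER_CUBIC))
E
```

```text
lids
(207, 341, 94, 43) 56 [ 81.9   1.8 213.4  93.7 -88.7]
(207, 341, 94, 43) 96 [ 96.4   2.3 204.   89.6 -88.7]
(100, 219, 37, 47) 56 [348.9 326.4 103.8  63.7 -15.7]
(100, 219, 37, 47) 96 [351.7 312.6  99.3  60.9 -15.7]
(32, 212, 43, 31) 56 [380.3 482.   99.5  70.5 -88.7]
(32, 212, 43, 31) 96 [381.7 461.3  95.1  67.4 -88.7]
(304, 189, 31, 42) 56 [ 434.2 -147.3  102.3   63.5  -17.7]
(304, 189, 31, 42) 96 [ 433.2 -140.4   97.8   60.8  -17.7]
(162, 185, 35, 43) 56 [436.4 186.3  97.5  54.5 -22.1]
(162, 185, 35, 43) 96 [435.3 178.6  93.2  52.2 -22.1]
(404, 184, 46, 60) 56 [ 437.4 -400.2  167.5   30.8  -31.8]
(404, 184, 46, 60) 96 [ 436.2 -382.1  160.2   29.5  -31.8]
(56, 177, 41, 32) 56 [457.8 433.7  95.7  73.5  65. ]
(56, 177, 41, 32) 96 [455.8 415.2  91.5  70.2  65. ]
(353, 166, 45, 33) 56 [ 503.8 -280.1  110.    60.8  -66.3]
(353, 166, 45, 33) 96 [ 499.8 -267.3  105.2   58.1  -66.3]
(71, 105, 49, 49) 45 [620.  400.2 118.9 116.9   2.8]
(71, 105, 49, 49) 49 [619.1 398.6 118.4 116.3   2.8]
(71, 105, 49, 49) 61 [616.4 393.5 116.8 114.8   2.8]
(434, 95, 26, 26) 45 [ 693.4 -457.4   62.4   6
[... 1543 characters left out ...]
121.30000305175781], [696.5, -38.599998474121094]]
(232, 44, 37, 105) [719.8  24.  268.5  83.2  -0.8]
front part [[585.0, -15.300000190734863], [693.4000244140625, -16.799999237060547], [694.5, 65.9000015258789], [586.2000122070312, 67.30000305175781]]
(190, 44, 40, 103) [720.  125.8 261.2  83.4  -1.9]
front part [[587.9000244140625, 88.69999694824219], [698.7000122070312, 84.5999984741211], [701.7999877929688, 167.60000610351562], [591.0, 171.6999969482422]]
(147, 42, 39, 103) [ 7.222e+02  2.351e+02  2.615e+02  8.450e+01 -7.000e-01]
front part [[591.0, 194.3000030517578], [698.7000122070312, 193.3000030517578], [699.5999755859375, 277.79998779296875], [591.9000244140625, 278.8999938964844]]
```

View pics/crop.png

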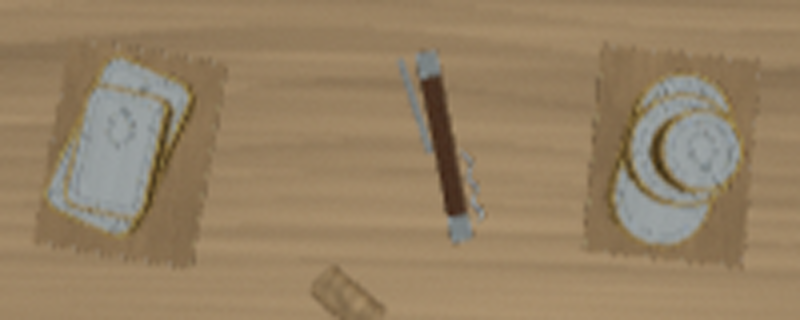

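Run:
```python
from h import *
im=grab_frame("scene")
for c in blobs(im,k=3,lo=(0,0,130),hi=(179,45,255),amin=80):
    x,y,w,h=cv2.boundingRect(c)
    if 60<x<240 and 180<y: print((x,y,w,h),[fit("scene",c,z).tolist() for z in (45,49,61)])
    elif 190<x<380 and 120<y<290: print((x,y,w,h),[fit("scene",c,z).tolist() for z in (28,56,96)])
print("top manual")
P=lambda l,z:ray("top",np.array(l)/4+[150-.4,170-.4],z).round(1).tolist()
print("smallround",P([(703,152)],96),"smallrect",P([(92,86),(169,95),(150,217),(67,205)],56),fit("top",(np.array([(92,86),(169,95),(150,217),(67,205)])/4+[149.6,169.6]).astype(np.float32),56))
print("rect",P([(118,57),(192,95),(125,234),(48,192)],28), "round",P([(683,148)],56),"oval ends",P([(684,74),(658,244)],28))
cv2.imwrite("pics/crop2.png",cv2.resize(im[120:290,190:380],None,fx=3.5,fy=3.5,interpolation=cv2.INTER_CUBIC))
```

```text
(181, 341, 37, 37) [[756.2, 234.2, 61.4, 60.3, 55.7], [756.7, 235.8, 61.1, 60.0, 55.7], [758.3, 240.6, 60.0, 59.0, 55.7]]
(143, 294, 44, 36) [[758.5, 122.8, 70.7, 44.3, -1.6], [759.0, 125.0, 70.3, 44.1, -1.6], [760.6, 131.7, 69.1, 43.3, -1.6]]
(134, 256, 23, 19) [[738.3, 12.3, 42.8, 40.7, 17.3], [738.9, 15.1, 42.6, 40.5, 17.3], [740.8, 23.6, 41.9, 39.8, 17.3]]
(295, 228, 52, 39) [[431.9, 181.1, 99.7, 78.6, -22.8], [447.8, 194.2, 96.0, 75.6, -22.8], [470.5, 212.9, 90.6, 71.4, -22.8]]
(82, 227, 51, 34) [[773.6, -81.0, 103.0, 55.8, 0.2], [774.0, -77.7, 102.4, 55.5, 0.2], [775.3, -67.6, 100.7, 54.6, 0.2]]
(64, 193, 51, 34) [[765.8, -190.1, 98.3, 53.6, -0.3], [766.3, -186.2, 97.8, 53.3, -0.3], [767.8, -174.3, 96.2, 52.4, -0.3]]
(205, 147, 41, 25) [[433.4, -153.6, 100.1, 81.1, -30.1], [449.2, -127.9, 96.3, 78.0, -30.1], [471.8, -91.3, 90.9, 73.7, -30.1]]
(212, 134, 18, 11) [[399.6, -221.6, 44.0, 39.3, -38.3], [416.7, -193.3, 42.3, 37.8, -38.3], [441.1, -153.0, 40.0, 35.7, -38.3]]
top manual
smallround [[439.3, -153.0]] smallrect [[471.5, 203.1], [467.2, 157.2], [394.8, 165.9], [400.7, 215.2]] [433.9 186.2  73.   49.6  -6.8]
rect [[491.6, 193.8], [469.2, 147.6], [383.6, 185.5], [408.0, 233.3]] round [[442.7, -148.6]] oval ends [[489.0, -153.7], [384.9, -138.9]]
```

View pics/crop2.png

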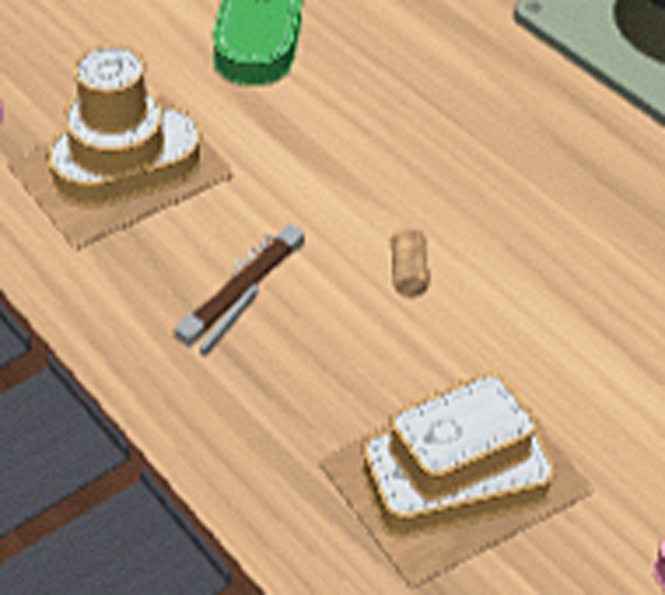

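Request:
move_arm([
  [91,[0.5667,-0.8,-0.21],[0,0,0.155]],
  [91,[0.5667,-0.8,-0.21],[0,0,0.155]],
  [91,[0.5667,-0.8,-0.21],[0,0,0.155]],
  [91,[0.5667,-0.8,-0.21],[0,0,0.155]],
  [91,[0.5667,-0.8,-0.21],[0,0,0.155]],
  [91,[0.5667,-0.8,-0.21],[0,0,0.155]],
  [91,[0.5667,-0.8,-0.21],[0,0,0.155]],
  [91,[0.5667,-0.8,-0.21],[0,0,0.155]],
  [91,[0.5667,-0.8,-0.21],[0,0,0.155]],
  [91,[0.5667,-0.8,-0.21],[0,0,0.155]],
  [91,[0.5667,-0.8,-0.21],[0,0,0.155]],
  [91,[0.5667,-0.8,-0.21],[0,0,0.155]],
  [91,[0.5667,-0.8,-0.21],[0,0,0.155]],
  [91,[0.5667,-0.8,-0.21],[0,0,0.155]],
  [91,[0.5667,-0.8,-0.21],[0,0,0.155]],
  [91,[0.5667,-0.8,-0.21],[0,0,0.155]],
  [91,[0.5667,-0.8,-0.21],[0,0,0.155]],
  [91,[0.5667,-0.8,-0.21],[0,0,0.155]],
  [91,[0,0,0],[0,0,0]],
  [91,[0,0,0],[0,0,0]],
], grip_force=20)

```text
time_s: 1.87
ee_pos: [434.3, 185.6, 119.1]
ee_rot: [-180.0, -0.1, 172.9]
force: [0.0, -0.2, -0.3]
gripper_width: 90.7
gripper_force: 0.0
```

Request:
move_arm([
  [91,[0,0,-0.7],[0,0,0]],
  [91,[0,0,-0.7],[0,0,0]],
  [91,[0,0,-0.7],[0,0,0]],
  [91,[0,0,-0.7],[0,0,0]],
  [91,[0,0,-0.4],[0,0,0]],
  [91,[0,0,-0.24],[0,0,0]],
  [91,[0,0,0],[0,0,0]],
  [40,[0,0,0],[0,0,0]],
  [40,[0,0,0],[0,0,0]],
  [40,[0,0,0],[0,0,0]],
  [40,[0,0,0],[0,0,0]],
  [40,[0,0,0],[0,0,0]],
  [40,[0,0,0],[0,0,0]],
  [40,[0,0,0],[0,0,0]],
  [40,[0,0,0],[0,0,0]],
], grip_force=20)

```text
time_s: 3.12
ee_pos: [434.4, 186.6, 33.8]
ee_rot: [180.0, 0.0, 173.0]
force: [0.0, 0.4, 1.8]
gripper_width: 51.0
gripper_force: 19.4
```

Request:
move_arm([
  [40,[0,0,0.4],[0,0,0]],
  [40,[0,0,1],[0,0,0]],
  [40,[0,0,1],[0,0,0]],
  [40,[0.36,-0.1,0],[0,0,0.13]],
  [40,[0.76,-0.2,0],[0,0,0.13]],
  [40,[0.76,-0.2,0],[0,0,0.13]],
  [40,[0.76,-0.2,0],[0,0,0.13]],
  [40,[0.76,-0.2,0],[0,0,0.13]],
  [40,[0.76,-0.2,0],[0,0,0.13]],
  [40,[0.76,-0.2,0],[0,0,0.13]],
  [40,[0.76,-0.2,0],[0,0,0.13]],
  [40,[0.76,-0.2,0],[0,0,0.13]],
  [40,[0.76,-0.2,0],[0,0,0.13]],
  [40,[0.76,-0.2,0],[0,0,0.13]],
  [40,[0.76,-0.2,0],[0,0,0.13]],
  [40,[0.1,-0.06,0],[0,0,0.02]],
  [40,[0,0,0],[0,0,0]],
  [40,[0,0,0],[0,0,0]],
])

```text
time_s: 4.62
ee_pos: [653.4, 127.2, 92.2]
ee_rot: [-180.0, -0.2, 179.3]
force: [0.8, 0.7, -1.4]
gripper_width: 51.0
gripper_force: 19.4
```

Request:
move_arm([
  [40,[0,0,-0.8],[0,0,0]],
  [40,[0.04,0,-0.8],[0,0,0]],
  [40,[0,0,-0.5],[0,0,0]],
  [40,[0,0,-0.3],[0,0,0]],
  [40,[0,0,-0.15],[0,0,0]],
  [40,[0,0,-0.06],[0,0,0]],
  [40,[0,0,0],[0,0,0]],
])

```text
time_s: 5.2
ee_pos: [655.8, 127.6, 28.6]
ee_rot: [180.0, 0.0, 179.3]
force: [-0.2, -0.4, -0.9]
gripper_width: 51.1
gripper_force: 19.4
```

Request:
move_arm([
  [40,[0,0,-0.05],[0,0,0]],
  [40,[0,0,-0.02],[0,0,0]],
  [52,[0,0,0],[0,0,0]],
  [60,[0,0,0],[0,0,0]],
  [75,[0,0,0],[0,0,0]],
  [75,[0,0,0],[0,0,0]],
  [75,[0,0,0],[0,0,0]],
  [75,[0,0,0.5],[0,0,0]],
  [91,[0,0,1],[0,0,0]],
  [91,[0,0,1],[0,0,0]],
  [91,[0,0,1],[0,0,0]],
  [91,[-1,-0.7,0],[0,0,0]],
  [91,[-1,-0.7,0],[0,0,0]],
  [91,[-1,-0.7,0],[0,0,0]],
  [91,[-1,-0.7,0],[0,0,0]],
  [91,[-1,-0.7,0],[0,0,0]],
  [91,[-1,-0.7,0],[0,0,0]],
  [91,[-0.6,-0.7,0],[0,0,0]],
  [91,[0,0,0],[0,0,0]],
])

```text
time_s: 6.78
ee_pos: [487.1, 2.8, 114.9]
ee_rot: [-179.9, -0.1, 179.2]
force: [-0.4, -0.1, -0.5]
gripper_width: 91.3
gripper_force: 0.0
```

Run:
```python
from h import *
print(state()["ee_pos"])
for cam in ("top","scene"):
    im=grab_frame(cam); cv2.imwrite(f"pics/{cam}1.png",cv2.resize(im,(768,576)))
    for c in blobs(im,k=3,lo=(0,0,125),hi=(179,50,255),amin=80):
        for z in (28,49):
            f=fit(cam,c,z)
            if 380<f[0]<780 and 100<f[1]<215: print(cam,z,f)
```

```text
[487.14289686   2.82723746 114.90870233]
top 28 [437.1 192.2  99.4  54.4 -22.9]
top 49 [436.5 188.1  97.1  53.2 -22.9]
top 28 [660.5 129.6  73.1  45.7  -3.4]
top 49 [654.9 126.9  71.5  44.7  -3.4]
top 28 [767.5 126.5  72.1  45.2   1.3]
top 49 [759.5 124.   70.5  44.2   1.3]
scene 28 [756.1 113.3  72.6  45.3  -1.6]
scene 49 [758.9 125.   70.5  44.1  -1.6]
scene 28 [649.  116.   72.3  45.4  -3.7]
scene 49 [654.8 127.7  70.3  44.1  -3.7]
scene 28 [437.4 192.   98.1  54.4 -22.7]
scene 49 [449.2 201.5  95.3  52.8 -22.7]
```

View pics/top1.png

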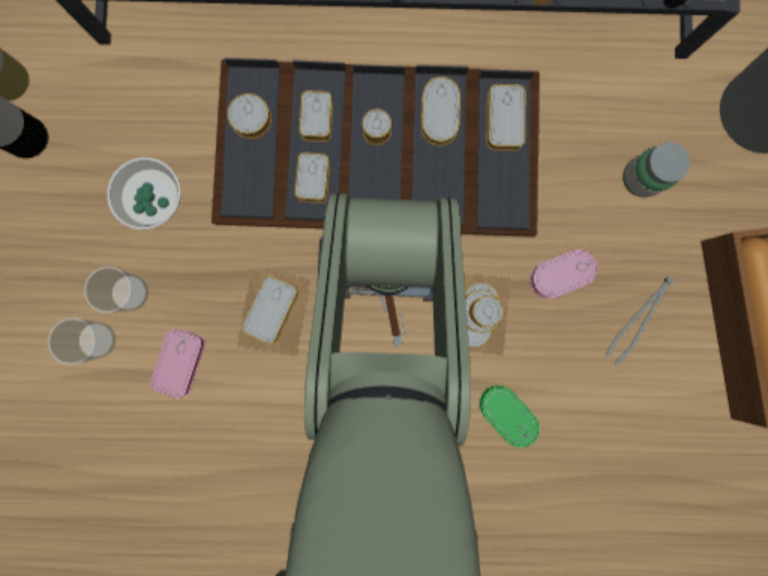

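Request:
move_arm([
  [91,[-0.235,-0.78,0.1],[0,0,0]],
  [91,[-0.235,-0.78,0.1],[0,0,0]],
  [91,[-0.235,-0.78,0],[0,0,0]],
  [91,[-0.235,-0.78,0],[0,0,0]],
  [91,[-0.235,-0.78,0],[0,0,0]],
  [91,[-0.235,-0.78,0],[0,0,0]],
  [91,[-0.235,-0.78,0],[0,0,0]],
  [91,[-0.235,-0.78,0],[0,0,0]],
  [91,[0,0,0],[0,0,0]],
  [91,[0,0,-0.8],[0,0,0]],
  [91,[0,0,-0.8],[0,0,0]],
  [91,[0,0,-0.5],[0,0,0]],
  [91,[0,0,-0.2],[0,0,0]],
  [91,[0,0,0],[0,0,0]],
])

```text
time_s: 8.05
ee_pos: [444.0, -150.3, 60.7]
ee_rot: [179.9, -0.1, 179.4]
force: [0.6, -0.2, 0.4]
gripper_width: 90.6
gripper_force: 0.0
```

Request:
move_arm([
  [60,[0,0,0],[0,0,0]],
  [60,[0,0,0],[0,0,0]],
  [60,[0,0,0],[0,0,0]],
  [60,[0,0,0],[0,0,0]],
  [40,[0,0,0],[0,0,0]],
  [40,[0,0,0],[0,0,0]],
  [40,[0,0,0],[0,0,0]],
  [40,[0,0,0],[0,0,0]],
  [40,[0,0,0],[0,0,0]],
], grip_force=15)

```text
time_s: 8.8
ee_pos: [443.8, -151.2, 61.7]
ee_rot: [-180.0, 0.0, 179.3]
force: [0.1, -0.8, 2.0]
gripper_width: 47.7
gripper_force: 15.0
```

Request:
move_arm([
  [40,[0,0,0.3],[0,0,0]],
  [40,[0,0,0.7],[0,0,0]],
  [40,[0.2,0.16,0.5],[0,0,0]],
  [40,[0.44,0.36,0],[0,0,0]],
  [40,[0.7,0.58,0],[0,0,0]],
  [40,[0.7,0.58,0],[0,0,0]],
  [40,[0.7,0.58,0],[0,0,0]],
  [40,[0.7,0.58,0],[0,0,0]],
  [40,[0.7,0.58,0],[0,0,0]],
  [40,[0.7,0.58,0],[0,0,0]],
  [40,[0.7,0.58,0],[0,0,0]],
  [40,[0.7,0.58,0],[0,0,0]],
  [40,[0.7,0.58,0],[0,0,0]],
  [40,[0.7,0.58,0],[0,0,0]],
  [40,[0.7,0.58,0],[0,0,0]],
  [40,[0.2,0.14,0],[0,0,0]],
  [40,[0,0,-0.5],[0,0,0]],
  [40,[0,0,-0.5],[0,0,0]],
  [40,[0,0,0],[0,0,0]],
  [40,[0,0,0],[0,0,0]],
])

```text
time_s: 10.47
ee_pos: [656.1, 24.5, 73.4]
ee_rot: [-180.0, -0.1, 179.3]
force: [-0.2, -1.0, -0.3]
gripper_width: 47.9
gripper_force: 15.0
```

Request:
move_arm([
  [40,[0,0,-0.6],[0,0,0]],
  [40,[0,0,-0.6],[0,0,0]],
  [40,[0,0,-0.4],[0,0,0]],
  [40,[0,0,-0.2],[0,0,0]],
  [40,[0,0,-0.06],[0,0,0]],
  [40,[0,0,0],[0,0,0]],
  [40,[0,0,0],[0,0,0]],
])

```text
time_s: 11.05
ee_pos: [657.7, 24.8, 28.3]
ee_rot: [180.0, 0.1, 179.3]
force: [0.3, 0.5, -1.6]
gripper_width: 47.8
gripper_force: 15.0
```

Request:
move_arm([
  [40,[0,0,-0.05],[0,0,0]],
  [50,[0,0,0],[0,0,0]],
  [54,[0,0,0],[0,0,0]],
  [70,[0,0,0],[0,0,0]],
  [80,[0,0,0],[0,0,0]],
  [80,[0,0,0],[0,0,0]],
  [80,[0,0,0.5],[0,0,0]],
  [91,[0,0,1],[0,0,0]],
  [91,[0,0,1],[0,0,0]],
  [91,[0,0,0.6],[0,0,0]],
  [91,[-1,0.2,0],[0,0,0]],
  [91,[-1,0.2,0],[0,0,0]],
  [91,[-1,0.2,0],[0,0,0]],
  [91,[-1,0.2,0],[0,0,0]],
  [91,[-1,0.2,0],[0,0,0]],
  [91,[-1,0.2,0],[0,0,0]],
  [91,[-1,0.2,0],[0,0,0]],
  [91,[0,0,0],[0,0,0]],
])

```text
time_s: 12.55
ee_pos: [476.9, 60.3, 104.3]
ee_rot: [180.0, -0.3, 179.4]
force: [-0.0, 0.8, -0.8]
gripper_width: 91.0
gripper_force: 0.0
```

Run:
```python
from h import *
print(state()["ee_pos"])
ims=[]
for cam,(x,y) in (("top",(295,175)),("scene",(195,140))):
    im=grab_frame(cam); ims.append(cv2.resize(im[y:y+70,x:x+70],None,fx=5,fy=5,interpolation=cv2.INTER_CUBIC))
    for c in blobs(im,k=3,lo=(0,0,125),hi=(179,50,255),amin=80):
        for z in (56,61):
            f=fit(cam,c,z)
            if 380<f[0]<780 and -180<f[1]<60: print(cam,z,f,cv2.boundingRect(c))
cv2.imwrite("pics/s2.png",np.hstack(ims))
```

```text
[476.89988977  60.3089566  104.2702961 ]
top 56 [ 434.7 -146.7  101.5   62.   -17.7] (304, 189, 30, 42)
top 61 [ 434.6 -145.9  100.9   61.7  -17.7] (304, 189, 30, 42)
top 56 [427.3  14.1 328.7  87.    1.1] (233, 143, 38, 140)
top 61 [427.2  14.1 326.9  86.5   1.1] (233, 143, 38, 140)
top 56 [656.2  24.5  41.4  41.3  45.9] (241, 108, 18, 18)
top 61 [654.9  24.4  41.2  41.1  45.9] (241, 108, 18, 18)
top 56 [742.3  23.5  41.9  40.  -43. ] (242, 73, 18, 18)
top 61 [740.5  23.4  41.7  39.8 -43. ] (242, 73, 18, 18)
top 56 [ 7.692e+02 -8.010e+01  1.002e+02  5.600e+01  7.000e-01] (282, 52, 24, 41)
top 61 [ 7.673e+02 -7.960e+01  9.970e+01  5.570e+01  7.000e-01] (282, 52, 24, 41)
scene 56 [740.   20.6  41.3  41.1 -53.5] (134, 256, 23, 19)
scene 61 [740.8  24.2  41.   40.8 -53.5] (134, 256, 23, 19)
scene 56 [653.2  20.9  40.3  40.   57.7] (174, 234, 21, 17)
scene 61 [654.6  24.5  40.   39.7  57.7] (174, 234, 21, 17)
scene 56 [ 7.748e+02 -7.200e+01  1.014e+02  5.530e+01 -4.000e-01] (82, 227, 51, 34)
scene 61 [ 7.753e+02 -6.780e+01  1.007e+02  5.490e+01 -4.000e-01] (82, 227, 51, 34)
scene 56 [ 7.672e+02 -1.794e+02  9.690e+01  5.280e+01 -5.000e-01] (64, 193, 51, 34)
scene 61 [ 7.678e+02 -1.745e+02  9.620e+01  5.250e+01 -5.000e-01] (64, 193, 51, 34)
scene 56 [ 459.  -141.2   95.4   52.3   39. ] (205, 144, 25, 28)
scene 61 [ 461.7 -136.6   94.7   52.    39. ] (205, 144, 25, 28)
```

View pics/s2.png

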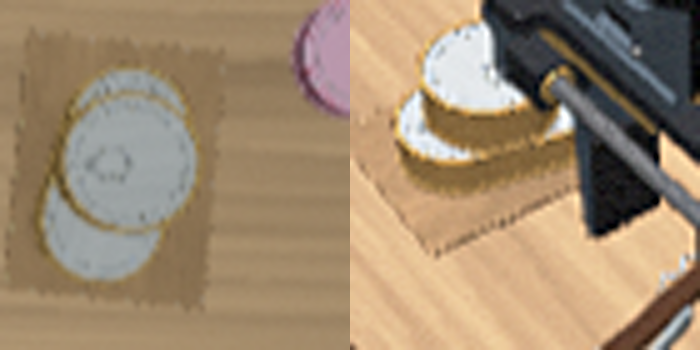

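Request:
move_arm([
  [91,[-0.155,-0.93,0],[0,0,0]],
  [91,[-0.155,-0.93,0],[0,0,0]],
  [91,[-0.155,-0.93,0],[0,0,0]],
  [91,[-0.155,-0.93,0],[0,0,0]],
  [91,[-0.155,-0.93,-0.2],[0,0,0]],
  [91,[-0.155,-0.93,-0.2],[0,0,0]],
  [91,[-0.155,-0.93,-0.2],[0,0,0]],
  [91,[-0.155,-0.93,-0.2],[0,0,0]],
  [91,[-0.155,-0.93,-0.2],[0,0,0]],
  [91,[0,0,0],[0,0,0]],
  [91,[0,0,0],[0,0,0]],
  [91,[0,0,0],[0,0,0]],
])

```text
time_s: 13.65
ee_pos: [448.2, -149.5, 79.1]
ee_rot: [180.0, 0.1, 179.3]
force: [-0.1, 0.5, 0.4]
gripper_width: 91.1
gripper_force: 0.0
```

Correct x by −6, go down to tip z≈34 and close gently.

Request:
move_arm([
  [91,[-0.25,0.02,-0.6],[0,0,0]],
  [91,[0,0,-0.6],[0,0,0]],
  [91,[0,0,-0.4],[0,0,0]],
  [91,[0,0,-0.2],[0,0,0]],
  [91,[0,0,0],[0,0,0]],
  [75,[0,0,0],[0,0,0]],
  [75,[0,0,0],[0,0,0]],
  [75,[0,0,0],[0,0,0]],
  [60,[0,0,0],[0,0,0]],
  [60,[0,0,0],[0,0,0]],
  [60,[0,0,0],[0,0,0]],
  [60,[0,0,0],[0,0,0]],
  [60,[0,0,0],[0,0,0]],
], grip_force=15)

```text
time_s: 14.73
ee_pos: [441.4, -149.0, 34.2]
ee_rot: [-180.0, 0.1, 179.3]
force: [0.4, 1.0, 5.3]
gripper_width: 67.9
gripper_force: 15.0
```

Request:
move_arm([
  [60,[0,0,0.3],[0,0,0]],
  [60,[0,0,0.9],[0,0,0]],
  [60,[0,0,1],[0,0,0]],
  [60,[0.3,0.5,0.2],[0,0,0]],
  [60,[0.52,0.93,0],[0,0,0]],
  [60,[0.52,0.93,0],[0,0,0]],
  [60,[0.52,0.93,0],[0,0,0]],
  [60,[0.52,0.93,0],[0,0,0]],
  [60,[0.52,0.93,0],[0,0,0]],
  [60,[0.52,0.93,0],[0,0,0]],
  [60,[0.52,0.93,0],[0,0,0]],
  [60,[0.52,0.93,0],[0,0,0]],
  [60,[0.52,0.93,0],[0,0,0]],
  [60,[0.52,0.93,0],[0,0,0]],
  [60,[0.52,0.93,0],[0,0,0]],
  [60,[0.52,0.93,0],[0,0,0]],
  [60,[0.52,0.93,0],[0,0,0]],
  [60,[0.52,0.93,0],[0,0,0]],
  [60,[0.52,0.93,0],[0,0,0]],
  [60,[0.5,0.89,0],[0,0,0]],
], grip_force=20)

```text
time_s: 16.4
ee_pos: [656.0, 235.7, 93.2]
ee_rot: [-180.0, -0.1, 179.3]
force: [0.6, -0.3, -1.6]
gripper_width: 67.4
gripper_force: 20.0
```

Request:
move_arm([
  [60,[0,0,0],[0,0,0]],
  [60,[0,0,0],[0,0,0]],
  [60,[0,0,-0.5],[0,0,0]],
  [60,[0,0,-0.5],[0,0,0]],
  [60,[0,0,0],[0,0,0]],
  [60,[0,0,0],[0,0,0]],
])

```text
time_s: 16.9
ee_pos: [654.5, 233.3, 66.9]
ee_rot: [-179.9, -0.2, 179.3]
force: [-0.0, -0.3, -0.8]
gripper_width: 67.8
gripper_force: 20.0
```

Request:
move_arm([
  [60,[0.06,0.04,-0.6],[0,0,0]],
  [60,[0,0,-0.5],[0,0,0]],
  [60,[0,0,-0.3],[0,0,0]],
  [60,[0,0,-0.12],[0,0,0]],
  [60,[0,0,-0.04],[0,0,0]],
  [60,[0,0,0],[0,0,0]],
  [60,[0,0,0],[0,0,0]],
])

```text
time_s: 17.48
ee_pos: [657.9, 235.8, 30.3]
ee_rot: [180.0, 0.1, 179.3]
force: [0.1, 0.4, -1.1]
gripper_width: 67.6
gripper_force: 20.0
```

Request:
move_arm([
  [60,[0,0,-0.05],[0,0,0]],
  [60,[0,0,-0.05],[0,0,0]],
  [60,[0,0,0],[0,0,0]],
])

```text
time_s: 17.73
ee_pos: [657.5, 235.7, 27.3]
ee_rot: [180.0, 0.0, 179.3]
force: [0.9, 0.8, -0.5]
gripper_width: 67.4
gripper_force: 20.0
```

Request:
move_arm([
  [70,[0,0,-0.02],[0,0,0]],
  [74,[0,0,0],[0,0,0]],
  [91,[0,0,0],[0,0,0]],
  [91,[0,0,0],[0,0,0]],
  [91,[0,0,0],[0,0,0]],
  [91,[0,0,0.4],[0,0,0]],
  [91,[0,0,1],[0,0,0]],
  [91,[0,0,1],[0,0,0]],
  [91,[-0.5,0,0.4],[0,0,-0.55]],
  [91,[-0.9,-0.19,0],[0,0,-0.55]],
  [91,[-0.9,-0.19,0],[0,0,-0.55]],
  [91,[-0.9,-0.19,0],[0,0,-0.55]],
  [91,[-0.9,-0.19,0],[0,0,-0.55]],
  [91,[-0.9,-0.19,0],[0,0,-0.55]],
  [91,[-0.9,-0.19,0],[0,0,-0.55]],
  [91,[-0.9,-0.19,0],[0,0,-0.55]],
  [91,[-0.9,-0.19,0],[0,0,-0.55]],
  [91,[-0.9,-0.19,0],[0,0,-0.55]],
  [91,[0,0,0],[0,0,0]],
  [91,[0,0,0],[0,0,0]],
])

```text
time_s: 19.4
ee_pos: [442.2, 192.9, 97.8]
ee_rot: [179.9, 0.1, 157.4]
force: [1.1, -0.2, -1.0]
gripper_width: 91.0
gripper_force: 0.0
```

Run:
```python
from h import *
print(state()["ee_pos"])
for cam in ("top","scene"):
    im=grab_frame(cam)
    for c in blobs(im,k=3,lo=(0,0,125),hi=(179,50,255),amin=80):
        for z in (28,49):
            f=fit(cam,c,z)
            if (380<f[0]<520 and -200<f[1]<-100 and z==28) or (600<f[0]<780 and f[1]>180 and z==49): print(cam,z,f)
```

```text
[442.220613   192.92100758  97.76345379]
top 28 [ 436.8 -147.4  104.7   56.6  -16.6]
top 49 [620.1 398.5 116.9 115.7 -88.7]
top 49 [658.2 235.2  62.1  58.4   2.2]
top 49 [756.8 234.3  60.6  58.9   2.2]
scene 49 [602.  375.9 114.8  48.9 -37.9]
scene 49 [756.7 235.8  61.1  60.   55.7]
scene 49 [658.6 236.4  61.5  59.7 -38. ]
scene 28 [ 437.  -147.7  102.6   56.   -16.3]
```

Request:
move_arm([
  [91,[-0.2,0,-0.6],[0,0,0]],
  [91,[0,0,-0.9],[0,0,0]],
  [91,[0,0,-0.9],[0,0,0]],
  [91,[0,0,-0.6],[0,0,0]],
  [91,[0,0,-0.3],[0,0,0]],
  [91,[0,0,-0.15],[0,0,0]],
  [91,[0,0,-0.1],[0,0,0]],
  [91,[0,0,0],[0,0,0]],
  [91,[0,0,0],[0,0,0]],
])

```text
time_s: 20.25
ee_pos: [438.3, 193.2, 8.6]
ee_rot: [179.9, 0.1, 157.3]
force: [-0.2, 0.4, 0.3]
gripper_width: 90.9
gripper_force: 0.0
```

Request:
move_arm([
  [70,[0,0,0],[0,0,0]],
  [70,[0,0,0],[0,0,0]],
  [70,[0,0,0],[0,0,0]],
  [50,[0,0,0],[0,0,0]],
  [50,[0,0,0],[0,0,0]],
  [50,[0,0,0],[0,0,0]],
  [50,[0,0,0],[0,0,0]],
  [50,[0,0,0],[0,0,0]],
  [50,[0,0,0.1],[0,0,0]],
  [50,[0,0,0.4],[0,0,0]],
  [50,[0,0,0.5],[0,0,0]],
  [50,[0,0,0],[0,0,0]],
])

```text
time_s: 21.25
ee_pos: [438.8, 193.4, 34.4]
ee_rot: [179.9, 0.1, 157.3]
force: [0.2, 0.0, -0.5]
gripper_width: 60.3
gripper_force: 20.0
```

Request:
move_arm([
  [50,[0,0,0.9],[0,0,0]],
  [50,[0,0,0.9],[0,0,0]],
  [50,[0.25,-0.45,0],[0,0,0.2]],
  [50,[0.51,-0.925,0],[0,0,0.33]],
  [50,[0.51,-0.925,0],[0,0,0.33]],
  [50,[0.51,-0.925,0],[0,0,0.33]],
  [50,[0.51,-0.925,0],[0,0,0.33]],
  [50,[0.51,-0.925,0],[0,0,0.33]],
  [50,[0.51,-0.925,0],[0,0,0.33]],
  [50,[0.51,-0.925,0],[0,0,0.33]],
  [50,[0.51,-0.925,0],[0,0,0.33]],
  [50,[0.51,-0.925,0],[0,0,0.33]],
  [50,[0.51,-0.925,0],[0,0,0.33]],
  [50,[0.51,-0.925,0],[0,0,0.33]],
  [50,[0.51,-0.925,0],[0,0,0.33]],
  [50,[0.51,-0.925,0],[0,0,0.33]],
  [50,[0.51,-0.925,0],[0,0,0.33]],
  [50,[0.51,-0.925,0],[0,0,0.33]],
  [50,[0.51,-0.925,0],[0,0,0.33]],
])

```text
time_s: 22.83
ee_pos: [647.8, -189.4, 76.7]
ee_rot: [180.0, -0.1, 179.3]
force: [0.7, 0.1, -1.3]
gripper_width: 59.8
gripper_force: 20.0
```

Request:
move_arm([
  [50,[0,0,0],[0,0,0]],
  [50,[0,0,0],[0,0,0]],
  [50,[0,0,-0.5],[0,0,0]],
  [50,[0,0,-0.5],[0,0,0]],
  [50,[0,0,-0.3],[0,0,0]],
  [50,[0,0,0],[0,0,0]],
  [50,[0,0,0],[0,0,0]],
])

```text
time_s: 23.42
ee_pos: [647.0, -187.5, 44.6]
ee_rot: [180.0, -0.1, 179.3]
force: [-0.5, -0.1, -0.2]
gripper_width: 60.0
gripper_force: 20.0
```

Request:
move_arm([
  [50,[0.1,0,-0.4],[0,0,0]],
  [50,[0,0,-0.2],[0,0,0]],
  [50,[0,0,-0.08],[0,0,0]],
  [50,[0,0,0],[0,0,0]],
  [50,[0,0,0],[0,0,0]],
])

```text
time_s: 23.83
ee_pos: [650.2, -188.3, 28.4]
ee_rot: [180.0, -0.0, 179.2]
force: [1.0, -0.1, -1.8]
gripper_width: 60.3
gripper_force: 20.0
```

Request:
move_arm([
  [50,[0,0,-0.06],[0,0,0]],
  [50,[0,0,-0.04],[0,0,0]],
  [50,[0,0,0],[0,0,0]],
])

```text
time_s: 24.08
ee_pos: [650.2, -188.4, 26.0]
ee_rot: [180.0, -0.0, 179.2]
force: [-0.0, 0.4, -2.1]
gripper_width: 59.9
gripper_force: 20.0
```

Request:
move_arm([
  [60,[0,0,-0.01],[0,0,0]],
  [64,[0,0,0],[0,0,0]],
  [80,[0,0,0],[0,0,0]],
  [91,[0,0,0],[0,0,0]],
  [91,[0,0,0],[0,0,0]],
  [91,[0,0,0.4],[0,0,0]],
  [91,[0,0,1],[0,0,0]],
  [91,[0,0,1],[0,0,0]],
  [91,[-0.85,0.163,0],[0,0,-0.39]],
  [91,[-0.85,0.163,0],[0,0,-0.39]],
  [91,[-0.85,0.163,0],[0,0,-0.39]],
  [91,[-0.85,0.163,0],[0,0,-0.39]],
  [91,[-0.85,0.163,0],[0,0,-0.39]],
  [91,[-0.85,0.163,0],[0,0,-0.39]],
  [91,[-0.85,0.163,0],[0,0,-0.39]],
  [91,[-0.85,0.163,0],[0,0,-0.39]],
  [91,[-0.85,0.163,0],[0,0,-0.39]],
  [91,[-0.85,0.163,0],[0,0,-0.39]],
  [91,[0,0,0],[0,0,0]],
  [91,[0,0,0],[0,0,0]],
])

```text
time_s: 25.75
ee_pos: [437.6, -147.6, 86.7]
ee_rot: [180.0, 0.1, 163.6]
force: [0.9, -0.0, -0.0]
gripper_width: 90.7
gripper_force: 0.0
```

Run:
```python
from h import *
print(state()["ee_pos"])
for cam in ("top","scene"):
    im=grab_frame(cam)
    for c in blobs(im,k=3,lo=(0,0,125),hi=(179,50,255),amin=80):
        f=fit(cam,c,45)
        if 600<f[0]<780 and f[1]<-60: print(cam,f)
```

```text
[ 437.56155057 -147.63668735   86.70469708]
top [ 6.495e+02 -1.894e+02  9.740e+01  5.390e+01  5.000e-01]
top [ 693.1 -457.5   62.6   61.3   -0.7]
top [ 7.648e+02 -1.910e+02  9.910e+01  5.430e+01  5.000e-01]
top [ 7.735e+02 -8.120e+01  1.015e+02  5.660e+01  7.000e-01]
scene [ 7.736e+02 -8.120e+01  1.030e+02  5.610e+01 -4.000e-01]
scene [ 7.659e+02 -1.904e+02  9.840e+01  5.380e+01 -5.000e-01]
scene [ 6.504e+02 -1.892e+02  9.840e+01  5.340e+01 -5.000e-01]
scene [ 693.7 -396.1   70.    52.3   82.3]
scene [ 666.8 -502.5   65.2   63.1  -38.3]
```

Request:
move_arm([
  [91,[0,0,-0.5],[0,0,0]],
  [91,[0,0,-0.9],[0,0,0]],
  [91,[0,0,-0.8],[0,0,0]],
  [91,[0,0,-0.5],[0,0,0]],
  [91,[0,0,-0.25],[0,0,0]],
  [91,[0,0,-0.15],[0,0,0]],
  [91,[0,0,0],[0,0,0]],
  [91,[0,0,0],[0,0,0]],
])

```text
time_s: 26.52
ee_pos: [438.7, -147.9, 8.6]
ee_rot: [180.0, 0.1, 163.7]
force: [1.2, -0.5, 1.5]
gripper_width: 90.8
gripper_force: 0.0
```

Request:
move_arm([
  [70,[0,0,0],[0,0,0]],
  [70,[0,0,0],[0,0,0]],
  [70,[0,0,0],[0,0,0]],
  [50,[0,0,0],[0,0,0]],
  [50,[0,0,0],[0,0,0]],
  [50,[0,0,0],[0,0,0]],
  [50,[0,0,0],[0,0,0]],
  [50,[0,0,0],[0,0,0]],
])

```text
time_s: 27.18
ee_pos: [437.9, -147.7, 8.5]
ee_rot: [180.0, 0.0, 163.7]
force: [-0.7, 0.3, 5.0]
gripper_width: 61.9
gripper_force: 20.0
```

Request:
move_arm([
  [50,[0,0,0.1],[0,0,0]],
  [50,[0,0,0.5],[0,0,0]],
  [50,[0,0,1],[0,0,0]],
  [50,[0,0,1],[0,0,0]],
  [50,[0.4,0.12,0.2],[0,0,0.2]],
  [50,[0.68,0.2125,0],[0,0,0.31]],
  [50,[0.68,0.2125,0],[0,0,0.31]],
  [50,[0.68,0.2125,0],[0,0,0.31]],
  [50,[0.68,0.2125,0],[0,0,0.31]],
  [50,[0.68,0.2125,0],[0,0,0.31]],
  [50,[0.68,0.2125,0],[0,0,0.31]],
  [50,[0.68,0.2125,0],[0,0,0.31]],
  [50,[0.68,0.2125,0],[0,0,0.31]],
  [50,[0.68,0.2125,0],[0,0,0.31]],
  [50,[0.68,0.2125,0],[0,0,0.31]],
  [50,[0.68,0.2125,0],[0,0,0.31]],
  [50,[0.68,0.2125,0],[0,0,0.31]],
  [50,[0,0,0],[0,0,0]],
  [50,[0,0,0],[0,0,0]],
  [50,[0,0,0],[0,0,0]],
])

```text
time_s: 28.85
ee_pos: [650.6, -80.7, 77.0]
ee_rot: [180.0, -0.2, 179.3]
force: [-0.3, 0.9, -1.8]
gripper_width: 61.8
gripper_force: 20.0
```

Request:
move_arm([
  [50,[0,0,-0.5],[0,0,0]],
  [50,[0,0,-0.7],[0,0,0]],
  [50,[0,0,-0.5],[0,0,0]],
  [50,[0,0,-0.3],[0,0,0]],
  [50,[0,0,0],[0,0,0]],
  [50,[0,0,0],[0,0,0]],
])

```text
time_s: 29.35
ee_pos: [651.3, -81.1, 28.3]
ee_rot: [180.0, -0.0, 179.3]
force: [-0.9, -0.1, -0.3]
gripper_width: 61.7
gripper_force: 20.0
```

Request:
move_arm([
  [50,[0.05,0,-0.06],[0,0,0]],
  [50,[0,0,-0.04],[0,0,0]],
  [50,[0,0,0],[0,0,0]],
])

```text
time_s: 29.6
ee_pos: [653.3, -80.9, 26.2]
ee_rot: [-180.0, 0.0, 179.3]
force: [-0.2, -0.1, -1.7]
gripper_width: 61.8
gripper_force: 20.0
```

Request:
move_arm([
  [62,[0,0,-0.01],[0,0,0]],
  [66,[0,0,0],[0,0,0]],
  [80,[0,0,0],[0,0,0]],
  [88,[0,0,0],[0,0,0]],
  [88,[0,0,0],[0,0,0]],
  [88,[0,0,0.4],[0,0,0]],
  [88,[0,0,1],[0,0,0]],
  [88,[0,0,1],[0,0,0]],
  [88,[0,0,1],[0,0,0]],
  [88,[-0.9,0,0.3],[0,0,0]],
  [88,[-0.9,0,0.3],[0,0,0]],
  [88,[-0.9,0,0],[0,0,0]],
  [88,[-0.9,0,0],[0,0,0]],
  [88,[-0.9,0,0],[0,0,0]],
  [88,[-0.9,0,0],[0,0,0]],
  [88,[-0.9,0,0],[0,0,0]],
  [88,[-0.9,0,0],[0,0,0]],
  [88,[-0.9,0,0],[0,0,0]],
  [88,[0,0,0],[0,0,0]],
  [88,[0,0,0],[0,0,0]],
])

```text
time_s: 31.27
ee_pos: [450.2, -80.9, 126.5]
ee_rot: [-180.0, 0.1, 179.3]
force: [-0.2, 0.4, 1.0]
gripper_width: 88.3
gripper_force: 0.0
```

Run:
```python
from h import *
s=state();print(s["time_s"],s["ee_pos"],s["gripper_width"])
for cam in ("top","scene"):
    im=grab_frame(cam); cv2.imwrite(f"pics/{cam}9.png",cv2.resize(im,(768,576)))
    for c in blobs(im,k=3,lo=(0,0,125),hi=(179,50,255),amin=80):
        f=fit(cam,c,49)
        if 600<f[0]<780 and -250<f[1]<260: print(cam,f, fit(cam,c,45)[:2],fit(cam,c,61)[:2])
```

```text
31.2667 [450.19630742 -80.90119441 126.48276087] 88.33623047621307
top [658.1  24.6  41.8  41.6  45.9] [659.2  24.7] [654.9  24.4]
top [ 6.484e+02 -1.885e+02  9.700e+01  5.370e+01  5.000e-01] [ 649.5 -189.4] [ 645.3 -185.9]
top [654.9 126.9  71.5  44.7  -3.4] [656.  127.4] [651.8 125.4]
top [658.2 235.2  62.1  58.4   2.2] [659.3 236.2] [655.  232.3]
top [650.9 -80.2 101.6  55.9   0.7] [651.9 -80.6] [647.7 -79. ]
top [744.9  23.6  42.3  40.3 -43. ] [746.3  23.6] [740.5  23.4]
top [756.8 234.3  60.6  58.9   2.2] [758.3 235.2] [752.3 231.4]
top [759.5 124.   70.5  44.2   1.3] [761.  124.5] [755.  122.5]
top [ 7.633e+02 -1.901e+02  9.860e+01  5.400e+01  5.000e-01] [ 764.8 -191. ] [ 758.7 -187.5]
top [ 7.72e+02 -8.08e+01  1.01e+02  5.64e+01  7.00e-01] [773.5 -81.2] [767.3 -79.6]
scene [756.7 235.8  61.1  60.   55.7] [756.2 234.2] [758.3 240.6]
scene [658.6 236.4  61.5  59.7 -38. ] [657.5 234.7] [661.9 241.2]
scene [758.9 125.   70.5  44.1  -1.6] [758.4 122.8] [760.5 131.7]
scene [654.8 127.7  70.3  44.1  -3.7] [653.7 125.5] [658.1 134.3]
scene [738.9  15.7  41.7  41.5 -53.5] [738.3  12.8] [740.8  24.2]
scene [651.3  16.   40.7  40.4  57.7] [650.2  13.1] [654.6  24.5]
scene [ 7.740e+02 -7.790e+01  1.024e+02  5.580e+01 -4.000e-01] [773.6 -81.2] [775.3 -67.8]
scene [ 6.533e+02 -7.770e+01  1.014e+02  5.610e+01 -4.000e-01] [652.2 -81.1] [656.7 -67.7]
scene [ 7.663e+02 -1.865e+02  9.790e+01  5.360e+01 -5.000e-01] [ 765.9 -190.4] [ 767.8 -174.6]
scene [ 6.515e+02 -1.852e+02  9.790e+01  5.310e+01 -5.000e-01] [ 650.4 -189.2] [ 654.9 -173.4]
```

View pics/scene9.png

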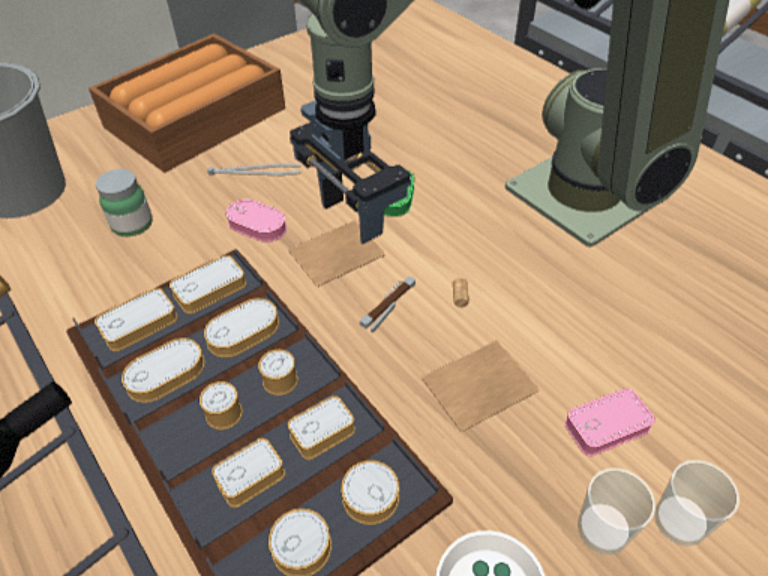

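The scene picture shows all five tins flat in front of their twins, for example the round tin at (370,490) and the rect tin at (207,282). The gripper is clear of everything.

```bash
python3 -c "
from workcell import *
print(job_done())"
```

```text
the job is handed in; nothing more can be done
None
```

All five tins are in the front places of their matching trays, measured within about 4 mm of centre and 4° of the tray direction, and the job was handed in at about 31 s; no verdict was returned.

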